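Close up the spice tins along the line-up guide

ROBOT

A 7-joint arm with a two-finger parallel gripper is mounted at the origin on the work surface. World frame = base frame: x ahead of the robot, y to its left, z up, the work surface at z = 0. Lengths are in mm, angles in degrees, forces in N, time in s.
With the tool pointing down it reaches from about 400 to 875 mm from the base axis. Payload 6.5 kg.
Tool frame: the origin (TCP) lies midway between the tips of the shut fingers; the grasp point (between the pads) lies 19 mm behind it; z points along the fingers, y is the line along which they close (so a half turn about z gives the same grasp; the last joint's range is limited). The gripper opens to 88 mm and grips with 3 to 60 N. Pads are 18 mm wide; open, the fingers measure 123 mm over their backs; the gripper's body (75 mm by 187 mm) begins 45 mm behind the grasp point.
Start: joints at [-76.731, 30.733, -0.252, 88.115, 0.149, 61.152, -4.079], TCP at [190.717, 621.383, 216.516] pointing down, gripper open.
Joint ranges: [-154.64, 154.64], [-21.42, 123.67], [-72.66, 72.17], [13.99, 137.28], [-74.86, 254.86], [10.95, 109.41], [-158.01, 158.01]. Speed limits (degrees/s): [136.94, 136.94, 180, 180, 180, 180, 180].

INTERFACE

Orientations are given as [roll, pitch, yaw] about the fixed x, y, z axes, in that order (R = Rz(yaw) Ry(pitch) Rx(roll)).
In Python, from plant import robot, vision, order gives the robot as it stands. The module is installed in compiled form; this text tells all that it offers.
- The arm moves only by the tool move_arm, never from a script. Its argument "plan" is a list that holds one entry, the list of rows, each a list of 6 numbers: the shift along the tool's x, y, z normalised to -1 to 1, where 1 is 12 cm, then the turn, a rotation vector about the tool's x, y, z normalised to -1 to 1, where 1 is 30 degrees. A call has exactly 5 rows; each row is the pose to reach, as a shift and turn from the pose commanded when the call began, along the tool's axes at that moment; what a row does not reach only later rows make up. A row lasts 1/10 s, in which the tool goes at most 50 mm and 8.59 degrees, less where a joint would pass 70% of its speed; a pose out of reach is approached as far as the arm can. A call with a number of a shift or a turn outside -1 to 1 is refused whole. A call with a gripper value outside its range is refused whole. "hand" is the closure, from 0 (fully open) to 1 (shut), set as the call begins (left out, the last holds). The fingers move at their own pace and stop on an object; the grip force is fixed at half the most. Time passes only in rows, so rows that repeat a pose let the fingers close, or fill a call up. It gives the time, the measured TCP pose, the force, the opening and the grip force at its end, in the units of the state.
- robot.read_state(): the state, without advancing time (a new reading comes with each control period).
- vision.get_image(name): name is "scene" or "top" or "wrist"; returns the picture (420x560x3 uint8, red, green, blue); there is no depth.
- vision.camera_model(name): a dict with "fx", "fy", "cx", "cy" (pixels), "cam_to_world" (4x4, takes a point from camera to world coordinates); the wrist camera has in their place "hand_eye" (4x4, takes a point from camera to tool coordinates, whose origin is the TCP and whose axes are the flange's). Camera axes: x right, y up, looking along -z (the intrinsics and any distortion apply to the point x, -y, -z); pixel columns grow to the right and rows downward; lengths in mm; the calibration is good to about 2 mm. A picture is of the moment at which its call begins: read the wrist's pose just before it. camera_model takes no time and is no camera call.
- order.finish_job(): hands the job in; it is judged then, once.
The state is a dict: "time_s": time; "q": joint angles; "qvel": joint speeds; "joint_efforts": joint torques, N m; "eef_pos": TCP position; "tcp_rot": TCP orientation; "wrist_force": force on the tool from outside, world axes, zero at the start; "wrist_torque": the same for the moment, N m; "width": finger opening in mm; "finger_force": force on a finger pad.
Only numpy, scipy, OpenCV 4.12 (cv2) and the standard library are available. Lean on these libraries where they do the work, as an engineer would, in place of code of your own. Each camera call takes 0.05 s, during which the arm holds its last target. There are 200 camera calls.

TASK

Nudge the three spice tins across the counter into one tidy row inside the loose L-shaped guide: each tin flush and square against the rail, the row closed up with no gaps and touching the blue stop block, in any colour order. Slide the tins without lifting them, and finish with a firm push (about 10 N) on the end of the row so that all three press against the stop. Be gentle enough that the guide itself does not slide along the counter, and leave everything else where it stands.

Things in the scene. Friction and masses are not known exactly. Their poses are not given: they have to be found in the camera images.
- guide: loose L-shaped guide (sizes in mm): dark steel rail, blue strip on top, 40 tall, 30 thick, blue stop block across one end. Origin: the L's inner corner, at counter height. y runs along the rail towards the stop, x points out through the rail, away from the tins. Rail's inner face: plane x = 0. Only its weight (3.2 kg) holds it: it slides if pushed above about 14 N, or less near the open end
- stop: blue stop block fixed on the guide's +y end, 75 x 28 x 40 mm tall; origin and axes as the guide's. Its inner face is the plane y = 0, from the rail out to x = -75 mm. The finished row is pressed against it: about 10 N at the fingers is right (tin friction takes 3 to 6 N of it; at least 2 N must reach the block for 0.2 s)
- rail_end (a point): open end of the rail's inner face, at counter height, 344 mm from the inner corner (guide y = -344). A tin flush with the rail has its centre at guide x = -31; in a closed-up row the centres stand at guide y = -31, -93 and -155
- tin_red: square metal spice tin, red lid, 62 x 62 mm across its flat sides, 70 tall (metal part 60, lid slightly narrower); origin at the centre of its underside, z up, x and y square to its sides; 0.17 to 0.29 kg, loose on the counter, slides under a push of about 1 to 2.5 N; slide it, do not lift it
- tin_green: square metal spice tin, green lid, 62 x 62 mm across its flat sides, 70 tall (metal part 60, lid slightly narrower); origin at the centre of its underside, z up, x and y square to its sides; 0.17 to 0.29 kg, loose on the counter, slides under a push of about 1 to 2.5 N; slide it, do not lift it
- tin_yellow: square metal spice tin, yellow lid, 62 x 62 mm across its flat sides, 70 tall (metal part 60, lid slightly narrower); origin at the centre of its underside, z up, x and y square to its sides; 0.17 to 0.29 kg, loose on the counter, slides under a push of about 1 to 2.5 N; slide it, do not lift it
- oil_bottle: bystander, leave alone: amber glass oil bottle, 60 diameter, 190 tall, behind the rail near its open end (mm)
- pepper_mill: bystander, leave alone: dark wooden pepper mill, 52 diameter, 132 tall, beyond the stop block (mm)
- salt_jar: bystander, leave alone: small clear jar with white cap, 48 diameter, 62 tall, beyond the open end of the row (mm)
- mug: bystander, leave alone: white mug, 76 diameter, 85 tall, handle on its +y side (mm)
- black_bowl: bystander, leave alone: black bowl, 124 diameter, 50 tall (mm)
There are look-alikes about, which are no part of the job. Leave any black or purple look-alike of the tin_green alone. What is shaped like the tin_yellow but pink is not meant.

How it is judged:
By the outcome, as a careful person would: the job done as asked, in the order asked, and still so for the second after the job is handed in, with the robot touching nothing.
It also fails if it takes over 58 s, if anything falls off the work surface, if the arm or the gripper's body presses on something with over 40 N, if the wrist force passes 120 N, or if a joint passes its speed limit or range.

## Working session

There is one attempt and no reset: what is moved stays moved. The work goes in short steps, Python scripts to look and compute and a tool call to move; the robot and the scene stay as the last step left them, time stands still between calls to the robot, and variables do not carry over. Pictures are saved under pics/ and viewed, at most 13 in all, crops included, and the job is handed in when it is done.

Besides the shell and the picture viewer there is one more tool, called after "Emit:" as name(argument=value, ...), one argument or row to a line, values as JSON. move_arm: Moves the arm, as the interface text tells. Its arguments: {"type":"object","properties":{"plan":{"type":"array","items":{"type":"array","items":{"type":"array","items":{"type":"number","minimum":-1,"maximum":1}}}},"hand":{"type":"number"}},"required":["plan"]}

```bash
mkdir -p pics; python3 - <<'E'
from plant import robot, vision
import cv2, numpy as np
s=robot.read_state(); print({k:np.round(v,3).tolist() for k,v in s.items()})
for n in ("scene","top"):
    im=vision.get_image(n); cv2.imwrite(f"pics/{n}0.png",im[:,:,::-1])
    m=vision.camera_model(n); print(n,{k:np.round(v,4).tolist() for k,v in m.items()})
m=vision.camera_model("wrist"); print({k:np.round(v,4).tolist() for k,v in m.items()})
E
```

```text
{'time_s': 0.0, 'q': [-76.731, 30.778, -0.254, 88.17, 0.149, 61.151, -4.079], 'qvel': [-0.047, 0.036, 0.053, -0.036, 0.12, -0.115, -0.002], 'joint_efforts': [-0.001, -57.1, 0.99, -25.161, -0.056, 0.018, 0.0], 'eef_pos': [190.545, 620.775, 215.645], 'tcp_rot': [-179.903, 0.007, 162.943], 'wrist_force': [-0.525, 0.436, 0.266], 'wrist_torque': [0.018, -0.045, 0.041], 'finger_force': 0.0, 'width': 88.529}
scene {'fx': 427.5741, 'fy': 427.5741, 'cx': 276.9376, 'cy': 218.2647, 'cam_to_world': [[0.2603, -0.5183, 0.8146, 1509.7864], [0.9654, 0.1248, -0.2291, -286.3222], [0.0171, 0.8461, 0.5328, 683.3785], [0.0, 0.0, 0.0, 1.0]]}
top {'fx': 462.6955, 'fy': 462.6955, 'cx': 284.1387, 'cy': 209.4752, 'cam_to_world': [[0.0058, 0.9982, -0.06, 464.9268], [-1.0, 0.0058, 0.0006, -22.7672], [0.0009, 0.06, 0.9982, 1161.5589], [0.0, 0.0, 0.0, 1.0]]}
{'fx': 308.7603, 'fy': 308.7603, 'cx': 277.3608, 'cy': 209.5748, 'hand_eye': [[0.0004, 0.9593, 0.2825, 72.6587], [1.0, -0.0, -0.0015, 0.0353], [-0.0014, 0.2825, -0.9593, -167.9614], [0.0, 0.0, 0.0, 1.0]]}
```

View pics/top0.png

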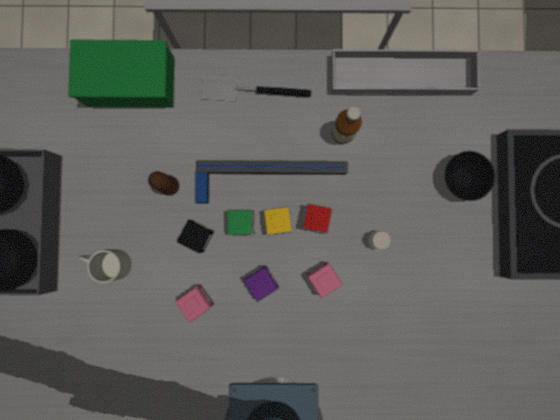

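View pics/scene0.png

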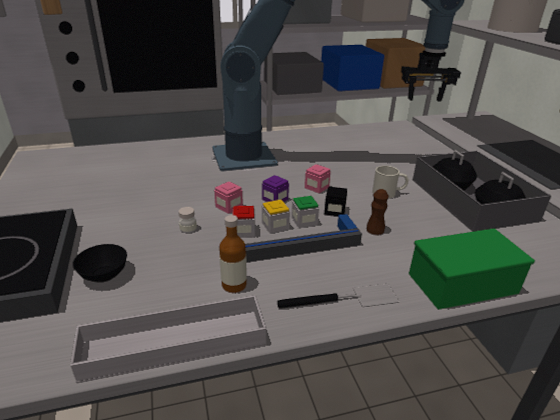

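Top view: red tin (317,218), yellow (278,220) and green (240,222) stand in front of the rail (row 168, columns 197–347), with the stop at (202,187). The look-alikes are black (195,236), purple (261,283) and pink (194,302) and (324,279). The bottle is at (344,130), the mill at (163,183) and the salt jar at (378,240). I choose the red, yellow and green tins. The next step is to triangulate them.

```bash
cat > h.py <<'E'
from plant import robot, vision
import cv2, numpy as np
from scipy.spatial.transform import Rotation as R
def grab(n,save=None):
    s=robot.read_state(); im=vision.get_image(n); m=vision.camera_model(n)
    if n=="wrist":
        T=np.eye(4); T[:3,:3]=R.from_euler('xyz',s['tcp_rot'],degrees=True).as_matrix(); T[:3,3]=s['eef_pos']
        m['cam_to_world']=T@np.array(m['hand_eye'])
    if save: cv2.imwrite(save,im[:,:,::-1])
    return im,m
def ray(m,p):
    T=np.array(m['cam_to_world']); p=np.atleast_2d(p).astype(float)
    d=np.c_[(p[:,0]-m['cx'])/m['fx'],-(p[:,1]-m['cy'])/m['fy'],-np.ones(len(p))]
    return T[:3,3],d@T[:3,:3].T
def plane(m,p,z):
    o,d=ray(m,p); return o+d*((z-o[2])/d[:,2])[:,None]
def tri(a,pa,b,pb):
    o1,d1=ray(a,pa);o2,d2=ray(b,pb);A=np.c_[d1[0],-d2[0]]
    t=np.linalg.lstsq(A,o2-o1,rcond=None)[0]
    x,y=o1+d1[0]*t[0],o2+d2[0]*t[1]; return (x+y)/2,np.linalg.norm(x-y)
HS={'red':[(0,5),(174,180)],'yellow':[(20,32)],'green':[(50,75)],'blue':[(100,122)]}
def blobs(im,c,smin=140,vmin=60,amin=60):
    h=cv2.cvtColor(im,cv2.COLOR_RGB2HSV); k=np.zeros(h.shape[:2],np.uint8)
    for a,b in HS[c]: k|=cv2.inRange(h,(a,smin,vmin),(b,255,255))
    cs=[x for x in cv2.findContours(k,cv2.RETR_EXTERNAL,cv2.CHAIN_APPROX_NONE)[0] if cv2.contourArea(x)>=amin]
    return sorted(cs,key=cv2.contourArea)[::-1]
def cen(c):
    M=cv2.moments(c); return np.array([M['m10'],M['m01']])/M['m00']
def rect(m,c,z):
    w=plane(m,c.reshape(-1,2),z)[:,:2].astype(np.float32); r=cv2.minAreaRect(w)
    return np.round(r[0],1),np.round(r[1],1),round((r[2]+45)%90-45,1)
E
python3 - <<'E'
from h import *
a,ma=grab('top');b,mb=grab('scene')
for c in ('red','yellow','green','blue'):
    A=blobs(a,c,vmin=40,amin=40);B=blobs(b,c,vmin=40,amin=40)
    for n,m,L in(('top',ma,A),('scene',mb,B)):
        for x in L[:4]: print(c,n,cen(x).round(1),cv2.contourArea(x),*(rect(m,x,70 if c!='blue' else 40)))
for c,p,q in(('red',(317.5,211.5),(244,212)),):pass
for n,z,pts in(('bottle_base',0,[(342,138)]),('salt',62,[(378,240)]),('mill',132,[(156,180)])):print(n,plane(ma,pts,z).round(0))
cv2.imwrite('pics/crop.png',cv2.resize(a[110:310,140:400],None,fx=3,fy=3,interpolation=cv2.INTER_CUBIC)[:,:,::-1])
E
```

```text
red top [317.  217.8] 524.5 [ 511.2 -101. ] [56.  57.1] -11.1
red scene [243.4 211.5] 226.5 [ 515.2 -105.9] [58.5 69.7] -12.4
yellow top [277.2 220.4] 545.5 [504.5  -7.1] [57.6 57.8] 7.9
yellow scene [275.6 206.6] 225.0 [510.6  -9.9] [66.5 59.4] 7.3
green top [121.1  71.5] 6005.0 [856.3 371. ] [159.4 247.2] 0.4
green top [239. 222.] 479.5 [500.4  82.9] [51.9 52.2] 0.3
green scene [468.5 267.4] 6934.0 [867.1 363.6] [229.2 315.9] 0.2
green scene [305.3 202.3] 193.0 [507.1  79.1] [64.6 56.3] 1.7
blue top [201.6 187.4] 300.0 [586.1 178.1] [73.5 26.8] 0.9
blue top [264.4 165.8] 52.5 [639.  -11.5] [315.1   4.2] -0.3
blue scene [351.7  66.9] 2363.5 [-1248.5  1009. ] [ 447.6 1352.4] -21.1
blue scene [344.9 222.2] 174.5 [584.3 168.5] [47.9 76.3] -3.7
blue scene [303.1 237.8] 56.0 [635.7  32.8] [307.9   6.5] -0.0
bottle_base [[ 717. -169.    0.]]
salt [[ 460. -246.   62.]]
mill [[591. 264. 132.]]
```

View pics/crop.png

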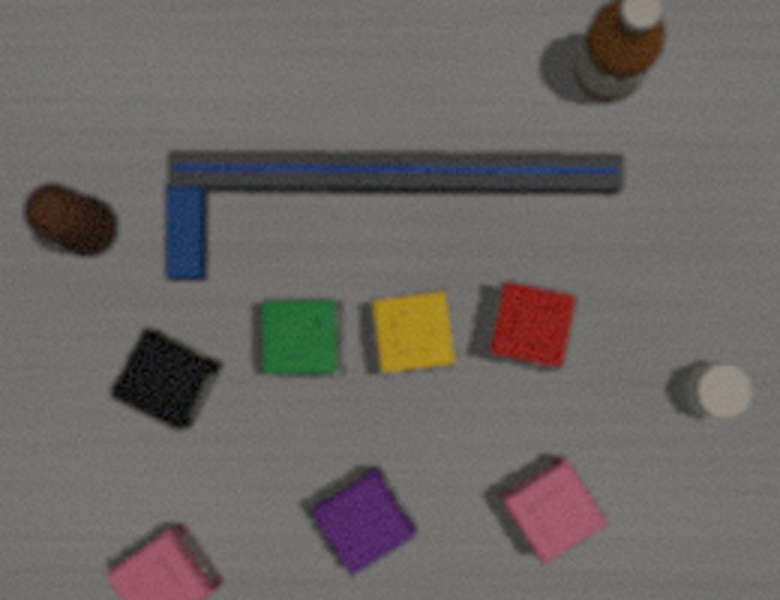

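The crop shows the red, yellow and green lids in front of the rail. Black, purple and pink stand apart, and the mill, bottle and salt jar are clear of the work area. I'm moving to a wrist view with tool yaw 0, so the tool is behind the tins and the camera is over the row.

Emit:
move_arm(
  plan=[
    [[-0.14,-0.19,0,0,0,0.23],[-0.27,-0.38,0,0,0,0.46],[-0.4,-0.56,0,0,0,0.69],[-0.535,-0.752,0,0,0,0.905],[-0.535,-0.752,0,0,0,0.905]],
  ],
  hand=0.77,
)

```text
time_s: 0.7
eef_pos: [227.7, 512.7, 216.5]
tcp_rot: [-179.9, 0.1, 135.4]
wrist_force: [-0.0, -0.2, -0.1]
width: 50.0
finger_force: 0.0
```

Emit:
move_arm(
  plan=[
    [[-0.2,-0.11,0,0,0,0.23],[-0.4,-0.21,0,0,0,0.46],[-0.6,-0.32,0,0,0,0.69],[-0.818,-0.427,0,0,0,0.905],[-0.818,-0.427,0,0,0,0.905]],
  ],
)

```text
time_s: 1.2
eef_pos: [261.6, 408.3, 216.5]
tcp_rot: [-180.0, 0.1, 108.4]
wrist_force: [0.5, 1.2, -0.1]
width: 20.4
finger_force: 0.0
```

Emit:
move_arm(
  plan=[
    [[-0.23,0,0,0,0,0.23],[-0.46,0,0,0,0,0.46],[-0.69,0,0,0,0,0.69],[-0.922,-0.004,0,0,0,0.905],[-0.922,-0.004,0,0,0,0.905]],
  ],
)

```text
time_s: 1.7
eef_pos: [296.1, 304.2, 216.6]
tcp_rot: [180.0, 0.0, 81.3]
wrist_force: [0.0, 0.7, 1.3]
width: 20.2
finger_force: 0.0
```

Emit:
move_arm(
  plan=[
    [[-0.2,0.1,0,0,0,0.23],[-0.4,0.2,0,0,0,0.46],[-0.6,0.3,0,0,0,0.69],[-0.822,0.418,0,0,0,0.905],[-0.822,0.418,0,0,0,0.905]],
  ],
)

```text
time_s: 2.2
eef_pos: [331.3, 199.7, 216.8]
tcp_rot: [180.0, -0.0, 54.2]
wrist_force: [0.2, 0.5, 0.3]
width: 20.2
finger_force: 0.0
```

Emit:
move_arm(
  plan=[
    [[-0.13,0.19,0,0,0,0.23],[-0.27,0.38,0,0,0,0.46],[-0.4,0.56,0,0,0,0.69],[-0.54,0.748,0,0,0,0.905],[-0.54,0.748,0,0,0,0.905]],
  ],
)

```text
time_s: 2.7
eef_pos: [366.7, 95.2, 217.0]
tcp_rot: [179.9, -0.1, 27.1]
wrist_force: [-0.1, 1.0, -0.0]
width: 20.6
finger_force: 0.0
```

Emit:
move_arm(
  plan=[
    [[-0.035,0.23,0,0,0,0.23],[-0.07,0.46,0,0,0,0.46],[-0.1,0.69,0,0,0,0.69],[-0.141,0.912,0,0,0,0.905],[-0.141,0.912,0,0,0,0.905]],
  ],
)

```text
time_s: 3.2
eef_pos: [402.0, -9.8, 217.0]
tcp_rot: [179.9, -0.1, -0.0]
wrist_force: [-0.7, 0.7, -0.4]
width: 20.0
finger_force: 0.0
```

```bash
cat >> h.py <<'E'
def look(save,tins=('red','yellow','green')):
    im,m=grab('wrist',save)
    for c in tins:
        for x in blobs(im,c,vmin=40,amin=400)[:2]: print(c,cen(x).round(0),*rect(m,x,70))
    for x in blobs(im,'blue',vmin=40,amin=200)[:3]:
        print('blue',cen(x).round(0),*rect(m,x,40)); w=plane(m,x.reshape(-1,2),40); print('   ',w.min(0).round(1),w.max(0).round(1))
    return im,m
E
python3 -c "
from h import *
look('pics/w1.png')"
```

```text
red [374.  77.] [ 512.  -100.5] [58.4 58.3] -11.4
yellow [275.  84.] [505.7  -7.4] [58.  58.3] 7.8
green [181.  89.] [501.4  81.9] [57.7 57.8] 1.7
blue [95. 23.] [564.5 171.6] [43.1 43.1] 0.0
    [543.  150.1  40. ] [586.1 193.2  40. ]
```

View pics/w1.png

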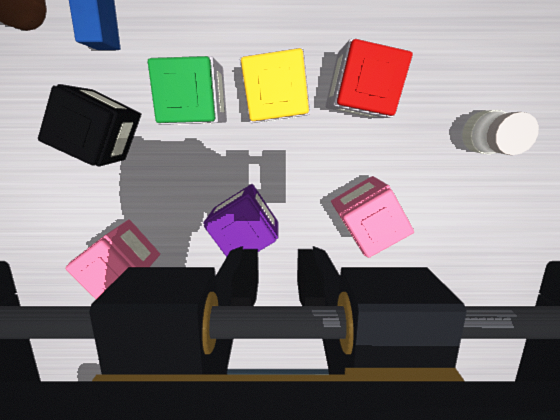

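The wrist view shows green (181,89), yellow (275,84) and red (374,77). The rail is out of view and the stop is at (95,23). I'll move forward once to measure the guide.

Emit:
move_arm(
  plan=[
    [[0.25,-0.1,0,0,0,0],[0.5,-0.2,0,0,0,0],[0.75,-0.3,0,0,0,0],[0.75,-0.3,0,0,0,0],[0.75,-0.3,0,0,0,0]],
  ],
)

```text
time_s: 3.75
eef_pos: [490.0, 29.2, 215.9]
tcp_rot: [180.0, 0.1, 0.4]
wrist_force: [-0.2, -0.0, -0.1]
width: 20.3
finger_force: 0.0
```

```bash
python3 -c "
from h import *
look('pics/w2.png')"
```

```text
red [404. 169.] [513.2 -99.9] [59.1 57.8] -11.3
yellow [313. 175.] [506.8  -7.2] [58.3 58. ] 7.9
green [226. 178.] [502.5  82.2] [57.2 57.5] 1.7
blue [140.  92.] [587.4 173.5] [72.6 39.4] 0.0
    [551.1 153.8  40. ] [623.7 193.1  40. ]
blue [299.  38.] [639.8   8.5] [362.    4.8] -0.0
    [ 637.4 -172.5   40. ] [642.3 189.5  40. ]
```

View pics/w2.png

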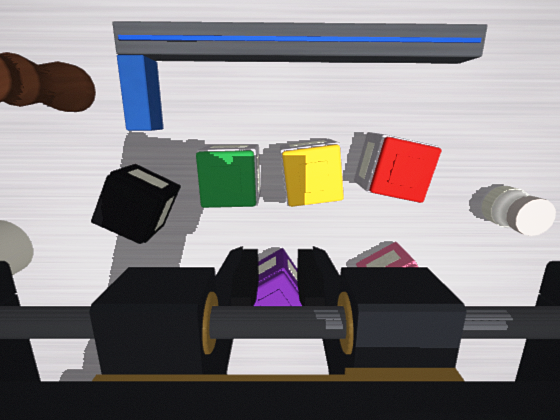

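Rail strip is at row 38 (columns 115–487), and the stop is at (140,92). Its face is at y≈165 and the rail's inner face at x≈624.5, with guide yaw ≈0. Next I go behind yellow.

Emit:
move_arm(
  plan=[
    [[-0.2,0.15,0,0,0,0],[-0.35,0.3,0.1,0,0,0],[-0.35,0.3,0.4,0,0,0],[-0.35,0.3,0.8,0,0,0],[-0.35,0.3,0.8,0,0,0]],
  ],
)

```text
time_s: 4.3
eef_pos: [443.1, -8.7, 116.8]
tcp_rot: [179.9, 0.6, 0.1]
wrist_force: [-0.7, 0.6, 0.5]
width: 20.3
finger_force: 0.0
```

Emit:
move_arm(
  plan=[
    [[0,0,0.3,0,0,0],[0,0,0.5,0,0,0],[0,0,0.7,0,0,0],[0,0,0.79,0,0,0],[0,0,0.79,0,0,0]],
  ],
)

```text
time_s: 4.8
eef_pos: [448.2, -8.5, 26.4]
tcp_rot: [-180.0, 0.0, 0.1]
wrist_force: [0.2, 0.3, -0.4]
width: 20.5
finger_force: 0.0
```

Emit:
move_arm(
  plan=[
    [[0.06,0,0,0,0,0],[0.12,0,0,0,0,0],[0.18,0,0,0,0,0],[0.24,0,0,0,0,0],[0.3,0,0,0,0,0]],
  ],
)

```text
time_s: 5.3
eef_pos: [484.9, -8.8, 26.0]
tcp_rot: [-180.0, 0.0, 0.0]
wrist_force: [-1.8, -0.3, 1.7]
width: 20.1
finger_force: 0.8
```

Emit:
move_arm(
  plan=[
    [[0.07,0,0,0,0,0],[0.14,0,0,0,0,0],[0.21,0,0,0,0,0],[0.28,0,0,0,0,0],[0.35,0,0,0,0,0]],
  ],
)

```text
time_s: 5.8
eef_pos: [527.0, -8.9, 25.7]
tcp_rot: [180.0, 0.0, 0.0]
wrist_force: [-1.6, -0.5, 0.6]
width: 20.5
finger_force: 0.8
```

Emit:
move_arm(
  plan=[
    [[0.05,0,0,0,0,0],[0.1,0,0,0,0,0],[0.15,0,0,0,0,0],[0.175,0,0,0,0,0],[0.175,0,0,0,0,0]],
  ],
)

```text
time_s: 6.3
eef_pos: [548.1, -8.9, 25.8]
tcp_rot: [180.0, -0.1, 0.0]
wrist_force: [0.7, 0.6, 0.4]
width: 20.0
finger_force: 0.0
```

```bash
python3 -c "
from h import *
look('pics/w3.png')
im,m=grab('top')
for c in ('red','yellow','green'):
  for x in blobs(im,c,vmin=40,amin=100)[:2]: print(c,*rect(m,x,70))"
```

```text
red [489. 359.] [ 508.4 -111.4] [25.4 31.7] 0.1
red [486. 299.] [ 540.8 -105.2] [43.4  8.5] -11.3
yellow [284. 190.] [590.7 -11.3] [57.4 57.5] 0.1
green [ 66. 359.] [507.7  94. ] [24.9 31.2] 0.1
blue [279.  76.] [639.7  -9.5] [258.8   4.3] -0.0
    [ 637.5 -138.9   40. ] [641.9 119.9  40. ]
blue [  4. 215.] [575.6 132.3] [ 6.2 29.5] -14.1
    [562.  131.6  40. ] [590.6 138.9  40. ]
red [ 511.4 -101.2] [56.5 56.6] -11.1
green [856.3 371.1] [159.4 247.1] 0.4
```

View pics/w3.png

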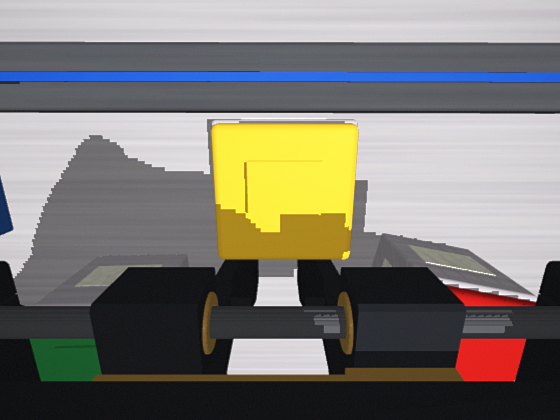

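Yellow lid (284,190) is square, about 3 mm off the rail (edge row 112). Green is next.

Emit:
move_arm(
  plan=[
    [[-0.42,0,0,0,0,0],[-0.83,0,0,0,0,0],[-0.83,-0.38,0,0,0,0],[-0.83,-0.76,0,0,0,0],[-0.83,-0.76,0,0,0,0]],
  ],
)

```text
time_s: 6.9
eef_pos: [447.3, 89.4, 25.6]
tcp_rot: [-179.8, -0.0, 0.6]
wrist_force: [-0.5, -0.0, -0.2]
width: 20.1
finger_force: 0.0
```

Emit:
move_arm(
  plan=[
    [[0.08,0,0,0,0,0],[0.16,0,0,0,0,0],[0.24,0,0,0,0,0],[0.32,0,0,0,0,0],[0.4,0,0,0,0,0]],
  ],
)

```text
time_s: 7.4
eef_pos: [496.4, 81.3, 25.7]
tcp_rot: [180.0, 0.0, -0.1]
wrist_force: [-2.8, -0.0, 2.0]
width: 19.9
finger_force: 1.1
```

Emit:
move_arm(
  plan=[
    [[0.09,0,0,0,0,0],[0.18,0,0,0,0,0],[0.27,0,0,0,0,0],[0.35,0,0,0,0,0],[0.42,0,0,0,0,0]],
  ],
)

```text
time_s: 7.9
eef_pos: [547.0, 82.4, 25.7]
tcp_rot: [180.0, -0.0, 0.0]
wrist_force: [-2.0, 0.5, 1.1]
width: 20.2
finger_force: 0.6
```

Emit:
move_arm(
  plan=[
    [[-0.42,0,0,0,0,0],[-0.83,0,0,0,0,0],[-0.83,0.4,0,0,0,0],[-0.83,0.8,0,0,0,0],[-0.83,0.95,0,0,0,0]],
  ],
)

```text
time_s: 8.4
eef_pos: [447.2, -36.1, 26.4]
tcp_rot: [179.9, -0.1, -0.2]
wrist_force: [0.1, -0.2, 0.1]
width: 20.2
finger_force: 0.0
```

Emit:
move_arm(
  plan=[
    [[0,0.3,0,0,0,0],[0,0.57,0,0,0,0],[0.07,0.57,0,0,0,0],[0.14,0.57,0,0,0,0],[0.2,0.57,0,0,0,0]],
  ],
)

```text
time_s: 8.9
eef_pos: [471.5, -99.1, 25.6]
tcp_rot: [-180.0, 0.0, 0.1]
wrist_force: [-0.4, -0.6, 0.7]
width: 20.2
finger_force: 0.7
```

Emit:
move_arm(
  plan=[
    [[0.07,0,0,0,0,0],[0.14,0,0,0,0,0],[0.21,0,0,0,0,0],[0.28,0,0,0,0,0],[0.35,0,0,0,0,0]],
  ],
)

```text
time_s: 9.4
eef_pos: [513.1, -99.7, 25.6]
tcp_rot: [-180.0, 0.0, 0.1]
wrist_force: [-1.1, 0.3, 0.2]
width: 20.0
finger_force: 0.7
```

Emit:
move_arm(
  plan=[
    [[0.06,0,0,0,0,0],[0.12,0,0,0,0,0],[0.18,0,0,0,0,0],[0.24,0,0,0,0,0],[0.27,0,0,0,0,0]],
  ],
)

```text
time_s: 9.9
eef_pos: [545.9, -100.0, 25.8]
tcp_rot: [180.0, -0.0, 0.1]
wrist_force: [-1.0, 0.4, 0.7]
width: 20.3
finger_force: 0.7
```

```bash
python3 -c "
from h import *
look('pics/w4.png')
im,m=grab('top','pics/t4.png')
for c in ('red','yellow','green'):
  for x in blobs(im,c,vmin=40,amin=100)[:2]: print(c,*rect(m,x,70))"
```

```text
red [269. 190.] [588.1 -96.3] [57.5 57.4] 0.1
yellow [ 71. 186.] [590.7 -13.9] [57.3 60.2] 0.1
blue [214.  71.] [639.8 -72.2] [  4.2 200.7] 0.1
    [ 637.6 -172.6   40. ] [641.8  28.1  40. ]
yellow [589.9 -10.9] [59.6 57. ] 0.3
green [856.3 371.2] [159.4 246.9] 0.4
green [591.7  81.6] [55.  52.2] 0.6
```

Everything is square and near the rail (red 588, yellow 591, green 591). Next I shut the fingers, go round to red's open end and push the row.

Emit:
move_arm(
  plan=[
    [[-0.25,0,0,0,0,0],[-0.25,0.3,0,0,0,0],[-0.25,0.54,0,0,0,0],[0,0.54,0,0,0,0],[0.27,0.54,0,0,0,0]],
  ],
  hand=1,
)

```text
time_s: 10.5
eef_pos: [577.5, -166.6, 26.2]
tcp_rot: [180.0, -0.0, -0.2]
wrist_force: [0.0, 0.6, -0.4]
width: 0.3
finger_force: 0.0
```

Emit:
move_arm(
  plan=[
    [[0,-0.06,0,0,0,0],[0,-0.12,0,0,0,0],[0,-0.18,0,0,0,0],[0,-0.24,0,0,0,0],[0,-0.3,0,0,0,0]],
  ],
)

```text
time_s: 11.0
eef_pos: [576.6, -128.6, 25.9]
tcp_rot: [180.0, 0.0, 0.0]
wrist_force: [-0.2, -1.3, -0.0]
width: 0.0
finger_force: 0.8
```

```bash
python3 -c "
from h import *
look('pics/w5.png')"
```

```text
red [169. 236.] [593.5 -84.2] [58.1 53.2] -1.1
yellow [ 46. 249.] [594.  -26.3] [53.3 39.4] 0.1
blue [185. 141.] [639.4 -82.5] [  4.3 179.5] 0.0
    [ 637.2 -172.2   40. ] [641.5   7.2  40. ]
```

View pics/w5.png

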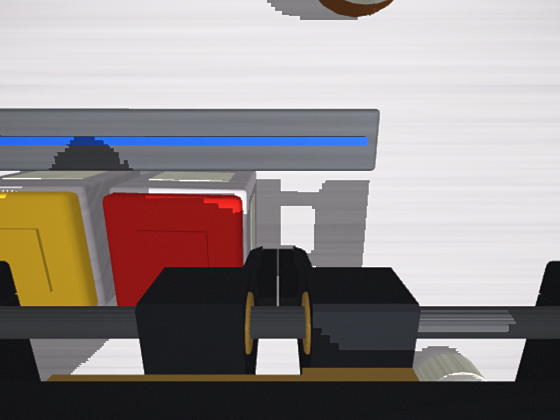

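Red (169,236) is turned about 1° and touching the rail, and the bottle is clear at the top. I'll continue the push.

Emit:
move_arm(
  plan=[
    [[0,-0.06,0,0,0,0],[0.01,-0.12,0,0,0,0],[0.02,-0.18,0,0,0,0],[0.04,-0.24,0,0,0,0],[0.06,-0.3,0,0,0,0]],
  ],
)

```text
time_s: 11.55
eef_pos: [583.6, -93.2, 25.6]
tcp_rot: [179.9, 0.1, 0.0]
wrist_force: [-3.6, -5.3, 1.9]
width: 0.5
finger_force: 2.6
```

Emit:
move_arm(
  plan=[
    [[0.01,-0.06,0,0,0,0],[0.02,-0.12,0,0,0,0],[0.03,-0.18,0,0,0,0],[0.04,-0.24,0,0,0,0],[0.05,-0.3,0,0,0,0]],
  ],
)

```text
time_s: 12.05
eef_pos: [588.3, -58.8, 25.3]
tcp_rot: [179.9, 0.2, -0.1]
wrist_force: [-4.9, -8.2, 3.2]
width: 0.5
finger_force: 3.9
```

```bash
python3 -c "
from h import *
look('pics/w6.png')
im,m=grab('top','pics/t6.png')
for c in ('red','yellow','green','blue'):
  for x in blobs(im,c,vmin=40,amin=40)[:2]: print(c,*rect(m,x,70 if c!='blue' else 40))"
```

```text
red [167. 245.] [602.3 -14.2] [58.  45.4] -0.1
yellow [ 57. 258.] [602.   38.6] [47.6 44.5] -0.1
blue [254. 165.] [639.3 -46.9] [252.2   4. ] -0.0
    [ 637.2 -173.    40. ] [641.4  79.2  40. ]
yellow [593.   60.2] [57.1 38. ] 0.7
green [856.3 371.2] [159.5 246.9] 0.3
green [591.5 113.6] [54.8 54.5] 0.3
blue [584.9 178.1] [71.2 26.8] 0.9
blue [637.9 116.7] [  4.9 136.8] 0.3
```

View pics/w6.png

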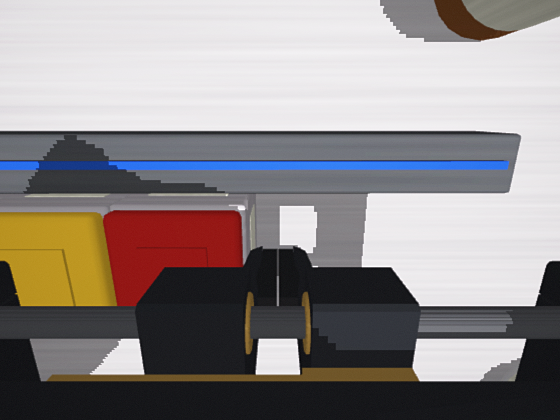

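Row is closed up and moving, and the guide has not moved. I'll slow down, relieve the sideways force and stop just short of the stop block.

Emit:
move_arm(
  plan=[
    [[-0.02,-0.02,0,0,0,0],[-0.03,-0.05,0,0,0,0],[-0.03,-0.08,0,0,0,0],[-0.03,-0.11,0,0,0,0],[-0.03,-0.13,0,0,0,0]],
  ],
)

```text
time_s: 12.65
eef_pos: [587.1, -40.4, 25.7]
tcp_rot: [-180.0, -0.0, 0.1]
wrist_force: [0.8, -3.8, -0.0]
width: 0.5
finger_force: 1.7
```

```bash
python3 -c "
from h import *
print({k:v for k,v in robot.read_state().items() if k in('eef_pos','wrist_force')})
look('pics/w7.png')
im,m=grab('top','pics/t7.png')
for c in ('red','yellow','green','blue'):
  for x in blobs(im,c,vmin=40,amin=40)[:2]: print(c,*rect(m,x,70 if c!='blue' else 40))"
```

```text
{'eef_pos': array([587.06687769, -40.44044409,  25.72410566]), 'wrist_force': array([ 0.83795714, -3.80497707, -0.00428323])}
red [168. 245.] [600.4   4.2] [58.1 45.7] -0.4
yellow [ 57. 257.] [600.5  57.3] [45.6 48.5] 0.1
blue [272. 162.] [639.4 -37.5] [271.2   4.4] -0.0
    [ 637.2 -173.1   40. ] [641.6  98.   40. ]
yellow [591.8  76.8] [54.9 38. ] 0.7
green [856.3 371.1] [159.4 246.9] 0.4
green [591.5 130.2] [55.1 54.6] 0.7
blue [584.9 178.1] [71.1 26.8] 0.9
blue [639.1 121.6] [127.1   4.8] -0.8
```

Emit:
move_arm(
  plan=[
    [[0,0.12,0,0,0,0],[-0.3,0.12,0,0,0,0],[-0.475,0.1,0,0,0,0],[-0.475,-0.15,0,0,0,0],[-0.475,-0.4,0,0,0,0]],
  ],
)

```text
time_s: 13.25
eef_pos: [529.4, 6.0, 26.0]
tcp_rot: [-180.0, 0.0, -0.2]
wrist_force: [0.1, 1.1, 0.2]
width: 0.7
finger_force: 0.0
```

Emit:
move_arm(
  plan=[
    [[0.03,0,0,0,0,0],[0.08,0,0,0,0,0],[0.12,0,0,0,0,0],[0.14,0,0,0,0,0],[0.16,0,0,0,0,0]],
  ],
  hand=0.77,
)

```text
time_s: 13.75
eef_pos: [549.4, 5.7, 25.7]
tcp_rot: [180.0, -0.0, -0.0]
wrist_force: [0.5, 0.6, 0.2]
width: 20.3
finger_force: 0.0
```

Emit:
move_arm(
  plan=[
    [[0.008,0,0,0,0,0],[0.016,0,0,0,0,0],[0.024,0,0,0,0,0],[0.024,0,0,0,0,0],[0.024,0,0,0,0,0]],
  ],
)

```text
time_s: 14.25
eef_pos: [551.6, 6.6, 25.6]
tcp_rot: [180.0, 0.0, 0.0]
wrist_force: [-1.7, -2.0, 0.0]
width: 20.0
finger_force: 0.8
```

```bash
python3 -c "
from h import *
look('pics/w8.png')"
```

```text
red [281. 190.] [593.9   5.1] [57.4 57.6] 0.1
yellow [133. 193.] [592.8  66.1] [59.  57.8] -0.5
green [ 31. 199.] [592.8 111.7] [32.1 57.3] -1.4
blue [280.  85.] [639.6   5.9] [  4.3 260. ] 0.0
    [ 637.5 -124.1   40. ] [641.8 136.   40. ]
```

View pics/w8.png

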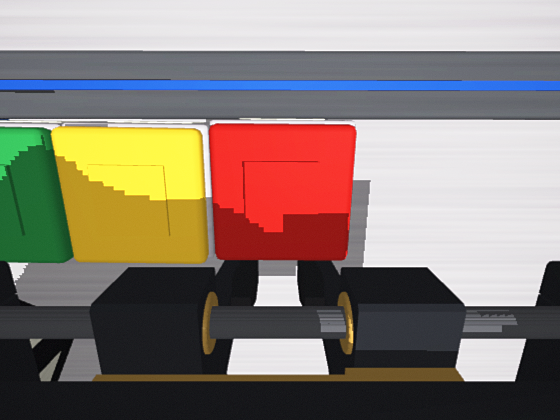

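Red (281,190) is square and at the rail within about 1 mm. I'll ease it in until force builds.

Emit:
move_arm(
  plan=[
    [[0.004,0,0,0,0,0],[0.008,0,0,0,0,0],[0.012,0,0,0,0,0],[0.012,0,0,0,0,0],[0.012,0,0,0,0,0]],
  ],
)

```text
time_s: 14.8
eef_pos: [551.8, 6.5, 25.6]
tcp_rot: [-180.0, 0.2, 0.0]
wrist_force: [-6.3, -2.6, 4.7]
width: 20.1
finger_force: 3.0
```

Emit:
move_arm(
  plan=[
    [[-0.1,0,0,0,0,0],[-0.1,-0.25,0,0,0,0],[-0.1,-0.51,0,0,0,0],[-0.05,-0.51,0,0,0,0],[-0.02,-0.51,0,0,0,0]],
  ],
)

```text
time_s: 15.3
eef_pos: [551.9, 69.4, 25.9]
tcp_rot: [-180.0, -0.1, 0.2]
wrist_force: [-0.6, -0.0, 0.0]
width: 20.4
finger_force: 0.7
```

Emit:
move_arm(
  plan=[
    [[0.005,0,0,0,0,0],[0.01,0,0,0,0,0],[0.015,0,0,0,0,0],[0.02,0,0,0,0,0],[0.02,0,0,0,0,0]],
  ],
)

```text
time_s: 15.8
eef_pos: [551.9, 67.1, 25.6]
tcp_rot: [180.0, 0.2, -0.0]
wrist_force: [-6.4, 0.1, 3.9]
width: 20.1
finger_force: 2.8
```

Emit:
move_arm(
  plan=[
    [[-0.1,0,0,0,0,0],[-0.1,-0.25,0,0,0,0],[-0.1,-0.52,0,0,0,0],[-0.05,-0.52,0,0,0,0],[-0.02,-0.52,0,0,0,0]],
  ],
)

```text
time_s: 16.3
eef_pos: [551.9, 130.5, 25.9]
tcp_rot: [180.0, -0.1, 0.1]
wrist_force: [0.3, 0.5, 0.6]
width: 20.2
finger_force: 0.6
```

Emit:
move_arm(
  plan=[
    [[0.005,0,0,0,0,0],[0.01,0,0,0,0,0],[0.015,0,0,0,0,0],[0.02,0,0,0,0,0],[0.02,0,0,0,0,0]],
  ],
)

```text
time_s: 16.8
eef_pos: [552.0, 129.0, 25.6]
tcp_rot: [179.9, 0.1, -0.0]
wrist_force: [-5.9, -1.0, 3.4]
width: 20.0
finger_force: 2.7
```

```bash
python3 -c "
from h import *
look('pics/w9.png')"
```

```text
red [528. 197.] [594.   22.6] [57.9 32.8] 0.7
yellow [425. 191.] [594.3  68.7] [57.4 59. ] 0.1
green [278. 191.] [594.2 129. ] [57.3 57. ] -0.0
blue [179. 188.] [587.8 178.3] [29.9 73.3] -0.2
    [551.2 163.2  40. ] [624.4 193.2  40. ]
blue [354.  85.] [639.7  93.8] [190.8   3.9] -0.0
    [637.8  -1.6  40. ] [641.7 189.2  40. ]
```

View pics/w9.png

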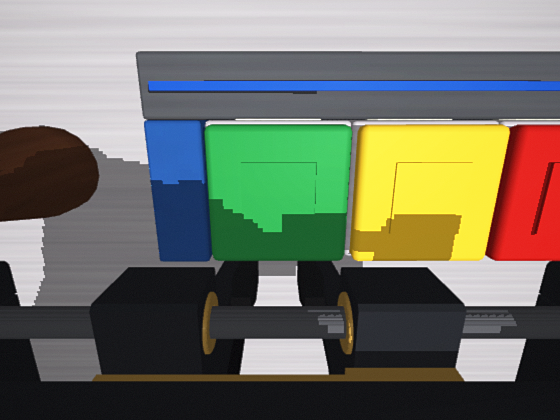

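Green (278,191), yellow (425,191) and red are all flush and in line, about 3–4 mm short of the stop (177,190). Next I go round to the open end.

Emit:
move_arm(
  plan=[
    [[-0.25,0,0,0,0,0],[-0.25,0.3,0,0,0,0],[-0.25,0.6,0,0,0,0],[-0.25,0.85,0,0,0,0],[-0.25,1,0,0,0,0]],
  ],
  hand=1,
)

```text
time_s: 17.35
eef_pos: [524.1, 6.5, 26.2]
tcp_rot: [179.9, -0.1, -0.2]
wrist_force: [0.7, 0.5, -0.3]
width: 0.2
finger_force: 0.0
```

Emit:
move_arm(
  plan=[
    [[0,0.3,0,0,0,0],[0,0.55,0,0,0,0],[0.3,0.55,0,0,0,0],[0.58,0.55,0,0,0,0],[0.58,0.55,0,0,0,0]],
  ],
)

```text
time_s: 17.85
eef_pos: [598.3, -56.5, 26.5]
tcp_rot: [179.9, -0.4, 0.1]
wrist_force: [0.1, 0.6, -0.7]
width: 0.4
finger_force: 0.0
```

Emit:
move_arm(
  plan=[
    [[0,-0.03,0,0,0,0],[0,-0.06,0,0,0,0],[0,-0.09,0,0,0,0],[0,-0.11,0,0,0,0],[0,-0.13,0,0,0,0]],
  ],
)

```text
time_s: 18.35
eef_pos: [592.5, -40.4, 25.8]
tcp_rot: [179.9, 0.0, 0.0]
wrist_force: [-0.9, -4.5, 0.1]
width: 0.1
finger_force: 2.2
```

Pushing slowly, 1–2 mm per call.

Emit:
move_arm(
  plan=[
    [[0,-0.004,0,0,0,0],[0,-0.008,0,0,0,0],[0,-0.012,0,0,0,0],[0,-0.016,0,0,0,0],[0,-0.016,0,0,0,0]],
  ],
)

```text
time_s: 18.85
eef_pos: [592.5, -39.7, 25.7]
tcp_rot: [179.9, 0.0, -0.0]
wrist_force: [-1.8, -4.7, 1.7]
width: 0.1
finger_force: 2.5
```

Emit:
move_arm(
  plan=[
    [[0,-0.003,0,0,0,0],[0,-0.006,0,0,0,0],[0,-0.009,0,0,0,0],[0,-0.009,0,0,0,0],[0,-0.009,0,0,0,0]],
  ],
)

```text
time_s: 19.35
eef_pos: [592.5, -38.6, 25.7]
tcp_rot: [179.9, 0.0, -0.0]
wrist_force: [-2.2, -4.9, 1.4]
width: 0.5
finger_force: 2.6
```

Emit:
move_arm(
  plan=[
    [[0,-0.003,0,0,0,0],[0,-0.006,0,0,0,0],[0,-0.009,0,0,0,0],[0,-0.009,0,0,0,0],[0,-0.009,0,0,0,0]],
  ],
)

```text
time_s: 19.85
eef_pos: [592.5, -37.5, 25.8]
tcp_rot: [179.9, 0.0, -0.0]
wrist_force: [-1.5, -4.7, 1.1]
width: 0.5
finger_force: 2.6
```

Emit:
move_arm(
  plan=[
    [[0,-0.003,0,0,0,0],[0,-0.006,0,0,0,0],[0,-0.006,0,0,0,0],[0,-0.006,0,0,0,0],[0,-0.006,0,0,0,0]],
  ],
)

```text
time_s: 20.35
eef_pos: [592.5, -36.9, 25.8]
tcp_rot: [179.9, 0.0, -0.0]
wrist_force: [-2.6, -5.6, 0.4]
width: 0.2
finger_force: 2.6
```

Emit:
move_arm(
  plan=[
    [[0,-0.003,0,0,0,0],[0,-0.006,0,0,0,0],[0,-0.009,0,0,0,0],[0,-0.009,0,0,0,0],[0,-0.009,0,0,0,0]],
  ],
)

```text
time_s: 20.85
eef_pos: [592.5, -35.7, 25.8]
tcp_rot: [179.9, 0.0, -0.0]
wrist_force: [-1.1, -5.2, 0.9]
width: 0.5
finger_force: 2.6
```

Emit:
move_arm(
  plan=[
    [[0,-0.003,0,0,0,0],[0,-0.006,0,0,0,0],[0,-0.009,0,0,0,0],[0,-0.009,0,0,0,0],[0,-0.009,0,0,0,0]],
  ],
)

```text
time_s: 21.35
eef_pos: [592.5, -34.7, 25.8]
tcp_rot: [179.9, 0.0, -0.0]
wrist_force: [-2.0, -4.8, 1.5]
width: 0.4
finger_force: 2.6
```

```bash
python3 -c "
from h import *
look('pics/w10.png')
im,m=grab('top')
for c in ('yellow','green','blue'):
  for x in blobs(im,c,vmin=40,amin=40)[:2]: print(c,*rect(m,x,70 if c!='blue' else 40))"
```

```text
red [168. 250.] [604.2   9.7] [58.1 41.6] -0.0
yellow [ 58. 261.] [604.2  63.1] [48.1 41.5] -0.0
blue [277. 173.] [639.4 -34.1] [278.3   4. ] -0.0
    [ 637.3 -173.3   40. ] [641.4 105.   40. ]
yellow [593.   82.8] [57.2 35.6] 0.6
green [857.5 371.1] [161.9 247. ] 0.3
green [593.6 135. ] [54.9 54.6] 0.9
blue [586.1 178.1] [73.6 26.7] 1.0
```

Emit:
move_arm(
  plan=[
    [[0,-0.003,0,0,0,0],[0,-0.006,0,0,0,0],[0,-0.009,0,0,0,0],[0,-0.009,0,0,0,0],[0,-0.009,0,0,0,0]],
  ],
)

```text
time_s: 21.95
eef_pos: [592.5, -34.4, 25.8]
tcp_rot: [179.9, 0.0, -0.1]
wrist_force: [-1.4, -5.9, 0.3]
width: 0.3
finger_force: 3.3
```

Emit:
move_arm(
  plan=[
    [[0,-0.002,0,0,0,0],[0,-0.004,0,0,0,0],[0,-0.006,0,0,0,0],[0,-0.006,0,0,0,0],[0,-0.006,0,0,0,0]],
  ],
)

```text
time_s: 22.45
eef_pos: [592.5, -34.4, 25.8]
tcp_rot: [179.8, 0.0, -0.1]
wrist_force: [-2.0, -8.3, 0.6]
width: 0.2
finger_force: 4.0
```

Emit:
move_arm(
  plan=[
    [[0,-0.002,0,0,0,0],[0,-0.004,0,0,0,0],[0,-0.005,0,0,0,0],[0,-0.005,0,0,0,0],[0,-0.005,0,0,0,0]],
  ],
)

```text
time_s: 22.95
eef_pos: [592.5, -34.4, 25.8]
tcp_rot: [179.8, 0.0, -0.1]
wrist_force: [-1.5, -9.5, 0.7]
width: 0.5
finger_force: 4.5
```

Emit:
move_arm(
  plan=[
    [[0,-0.002,0,0,0,0],[0,-0.002,0,0,0,0],[0,-0.002,0,0,0,0],[0,-0.002,0,0,0,0],[0,-0.002,0,0,0,0]],
  ],
)

```text
time_s: 23.45
eef_pos: [592.5, -34.4, 25.9]
tcp_rot: [179.8, 0.0, -0.1]
wrist_force: [-1.3, -9.1, 0.0]
width: 0.4
finger_force: 4.8
```

Emit:
move_arm(
  plan=[
    [[0,0.02,0,0,0,0],[0,0.06,0,0,0,0],[-0.1,0.15,0,0,0,0],[-0.4,0.2,0,0,0,0],[-0.75,0.2,0,0,0,0]],
  ],
)

```text
time_s: 23.95
eef_pos: [502.4, -55.7, 25.9]
tcp_rot: [180.0, -0.1, 0.0]
wrist_force: [0.3, 0.6, 0.2]
width: 0.3
finger_force: 0.0
```

Emit:
move_arm(
  plan=[
    [[0,0,-0.3,0,0,0],[0,-0.3,-0.7,0,0,0],[0,-0.6,-1,0,0,0],[0,-0.9,-1,0,0,0],[0,-0.9,-1,0,0,0]],
  ],
)

```text
time_s: 24.45
eef_pos: [503.3, 60.6, 146.9]
tcp_rot: [-179.7, -0.1, 0.6]
wrist_force: [0.1, 0.4, -0.9]
width: 0.3
finger_force: 0.0
```

```bash
python3 -c "
from h import *
look('pics/w11.png')"
```

```text
red [345.  94.] [593.3  12.1] [58.4 57.9] -0.3
yellow [263.  93.] [593.4  73.1] [58.1 58.1] 0.2
green [181.  92.] [593.5 134.3] [56.8 58.1] 0.5
blue [338.  37.] [639.8  13.9] [351.    4.7] -0.0
    [ 637.5 -161.6   40. ] [642.3 189.5  40. ]
blue [136. 107.] [587.5 174.2] [73.6 38.6] 0.6
    [550.5 154.7  40. ] [624.3 193.2  40. ]
```

View pics/w11.png

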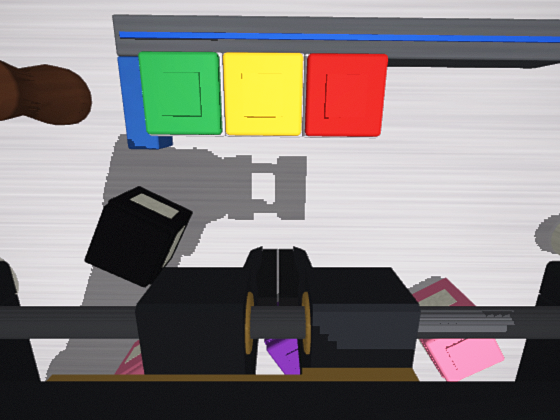

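The row of green (181,92), yellow (263,93) and red (345,94) is flush and closed up against the stop, and the guide hasn't moved. I'm handing in.

```bash
python3 -c "
from plant import order
print(order.finish_job())"
```

```text
the job is handed in; nothing more can be done
None
```

I handed the job in at about 24.5 s: the green, yellow and red tins stand in one closed row, flush to the rail and touching the stop, after a final push of about 9 N (target about 10 N), and the guide did not move.

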